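Roll the beech roller onto the mending strip

ROBOT

A 6-joint arm with a two-finger parallel gripper is mounted at the origin on the work surface. World frame = base frame: x ahead of the robot, y to its left, z up, the work surface at z = 0. Lengths are in m, angles in rad, forces in N, time in s.
With the tool pointing down it reaches from about 0.3 to 0.85 m from the base axis. Payload 5.4 kg.
Tool frame: the origin (TCP) lies midway between the tips of the shut fingers; the grasp point (between the pads) lies 19 mm behind it; x points along the fingers, y is the direction in which the jaws open and shut, and the axes are right-handed (so a half turn about x gives the same grasp; the last joint's range is limited). The gripper opens to 85 mm and grips with 20 to 120 N. Pads are 22 mm wide; open, the fingers measure 114 mm over their backs; the gripper's body (76 mm by 85 mm) begins 54 mm behind the grasp point. The pads swing forward as they close: fully open they stand 13 mm farther back than shut.
Start: joints at [-1.526, 0.158, 1.597, -0, 1.386, -0.21], TCP at [0.145, -0.556, 0.231] pointing down, gripper open.
Joint ranges: [-2.91, 2.91], [-0.94, 2.29], [0.18, 2.7], [-1.29, 4.43], [0.17, 2.64], [-3, 3]. Speed limits (rad/s): [2.57, 2.57, 3.14, 3.14, 3.14, 3.14].

INTERFACE

Orientations are given as a rotation vector (axis times angle).
In Python, from cell import env, eoat, kinematics, grab_frame, job_done, read_time, read_q, read_dq, read_effort, read_tcp_pos, read_orientation, read_force, read_ft_torque, read_grip_width gives the robot as it stands. The module is installed in compiled form; this text tells all that it offers. Calls block until the motion is done:
- env.move_to(position, orientation): joint-space move of the TCP to a pose.
- env.line_to(position, max_speed=0.15, rotation=None): straight line of the TCP; rotation=None keeps the orientation; max_speed is the mean speed in m/s.
- env.movej(angles): joint-space move.
- eoat.grip(opening, grip_force=None): finger opening in m; grip_force is the grip in N (None keeps the last); returns when the fingers have stopped.
- env.dwell(seconds).
- kinematics.ik(position, orientation): joint angles nearest the present ones, or None.
- grab_frame(name): name is "scene" or "top" or "wrist"; returns a dict with "frame" (420x560x3 uint8, red, green, blue), "range_z" (420x560 float32, m along the optical axis (not along the pixel's ray), 0 where there is no reading), "intrinsics" (3x3 intrinsics, pixels), "extrinsics" (4x4, takes a point from world to camera coordinates); the wrist camera has in their place "mount" (4x4, takes a point from camera to tool coordinates, whose origin is the TCP and whose axes are the tool frame's). Camera axes: x right, y up, looking along -z (the intrinsics and any distortion apply to the point x, -y, -z); pixel columns grow to the right and rows downward; lengths in m; the calibration is good to about 2 mm. A picture is of the moment at which its call begins: read the wrist's pose just before it.
A pose or a line that the arm cannot do raises env.Unreachable and nothing moves.
- job_done(): hands the job in, once; it reports no verdict.
Readings, each from a call of its own:
- read_time(): time.
- read_q(): joint angles.
- read_dq(): joint speeds.
- read_effort(): joint torques, N m.
- read_tcp_pos(): TCP position.
- read_orientation(): TCP orientation.
- read_force(): force on the tool from outside, world axes, zero at the start.
- read_ft_torque(): the same for the moment, N m.
- read_grip_width(): finger opening in m.
Only numpy, scipy, OpenCV 4.12 (cv2) and the standard library are available. Lean on these libraries where they do the work, as an engineer would, in place of code of your own. Each camera call takes 0.05 s, during which the arm holds its last target. There are 200 camera calls.

TASK

Roll the beech roller across the atlas cover by pushing on its top with the fingertips, and bring it to rest lying lengthwise along the middle of the long paper mending strip, so that its weight keeps the strip flat while the paste dries. The roller must roll, not be slid, lifted or gripped, and must not be pushed from low on its side; leave everything else where it is.

Things in the scene. Friction and masses are not known exactly. Their poses are not given: they have to be found in the camera images.
- atlas: large cloth-bound atlas lying flat and closed on the table; it does not move. 300 mm along its own x, 360 mm along its own y, 30 mm thick; origin at the centre of its underside, its own z up, so its level cover is at z = 30 mm. The roller travels along the atlas's y, one way or the other.
- roller: loose solid beech cylinder, 70 mm diameter, 160 mm long, 0.3 to 0.6 kg, lying on the middle of the atlas. Origin at its very centre (65 mm above the table when on the atlas); own x along its axis, about along the atlas's x; y and z turn as it rolls, z up at the start. Let go at 50 mm/s it coasts some 4 mm. Friction about 0.5 to 0.7; a fingertip stuck to its top goes twice as far as its centre
- strip: the mending strip: long narrow paper pasted flat on the cover, 190 mm along its own x (parallel to the atlas's x, as is the roller) and 36 mm wide along its own y, paper-thin; origin at its centre, on the cover. It lies 85 to 120 mm from the atlas's middle along the atlas's +y or -y: the side differs from start to start
- bookplate: a nearly square paper bookplate, 75 x 60 mm, pasted flat on the cover on the other side of the roller; not the target. Origin at its centre.
- brass_weight: small upright brass cylinder, 26 mm diameter, 28 mm high, standing on the atlas near the edge of its cover at -x of the atlas; origin at the centre of its underside. Leave alone.
- cork_block: cork block 30 x 60 x 26 mm high, on the atlas near the edge of its cover at +x of the atlas; origin at the centre of its underside. Leave alone.
- paste_jar: closed jar, 68 mm diameter, 85 mm high, on the table left of the atlas; origin at the centre of its underside. Leave alone.
- brush: paste brush lying on the table left of the atlas, along its own x axis; origin at its underside. Leave alone.
- mug: ceramic mug, 80 mm across, 92 mm high, on the table right of the atlas; origin at the centre of its underside. Leave alone.
- tape_roll: cardboard ring lying flat on the table right of the atlas, 90 mm across, 24 mm high; origin at the centre of its underside. Leave alone.
- tin: closed tin can standing on the table left of the atlas, 74 mm diameter, 110 mm high; origin at the centre of its underside. Leave alone.
Mind the look-alikes: they are no part of the job. Leave any purple, red or turquoise look-alike of the roller alone.

How it is judged:
By the outcome, as a careful person would: the job done as asked, in the order asked, and still so for the second after the job is handed in, with the robot touching nothing.
It also fails if it takes over 54 s, if anything falls off the work surface, if the arm or the gripper's body presses on something with over 40 N, if the wrist force passes 120 N, or if a joint passes its speed limit or range.

## Working session

There is one attempt and no reset: what is moved stays moved. The work goes in short steps, each a Python script; the robot and the scene stay as the last script left them, time stands still between calls to the robot, and variables do not carry over. Pictures are saved under pics/ and viewed, about 8 in all and at most 12, crops included, and the job is handed in when it is done.

```bash
mkdir -p pics
python3 - <<'E'
from cell import *
import cv2,numpy as np,pickle
for n in ["top","scene"]:
    f=grab_frame(n); pickle.dump(f,open(f"{n}.pkl","wb"))
    cv2.imwrite(f"pics/{n}.png",f["frame"][:,:,::-1]); print(n,f["intrinsics"],f["extrinsics"], [k for k in f])
print(read_time(),read_orientation(),read_tcp_pos(),read_grip_width())
E
```

```text
top [[523.09913234   0.         281.26005988]
 [  0.         523.09913234 215.44409365]
 [  0.           0.           1.        ]] [[ 7.76843272e-04 -9.99999001e-01  1.18049695e-03  4.73902612e-03]
 [ 9.74658936e-01  1.02122810e-03  2.23693799e-01 -5.09427192e-01]
 [-2.23694781e-01  9.76806876e-04  9.74658756e-01 -1.70270997e+00]
 [ 0.00000000e+00  0.00000000e+00  0.00000000e+00  1.00000000e+00]] ['frame', 'range_z', 'intrinsics', 'extrinsics']
scene [[518.87075499   0.         278.20148057]
 [  0.         518.87075499 204.81606879]
 [  0.           0.           1.        ]] [[-0.46387908  0.88588347  0.00516514  0.20048548]
 [-0.69275868 -0.36637403  0.62117267  0.30116979]
 [ 0.55217897  0.28457081  0.78365671 -1.63279344]
 [ 0.          0.          0.          1.        ]] ['frame', 'range_z', 'intrinsics', 'extrinsics']
0.1 [ 2.08654334  0.2690411  -2.08622212] [ 0.14489947 -0.55589724  0.23040956] 0.08510356066240739
```

View pics/top.png

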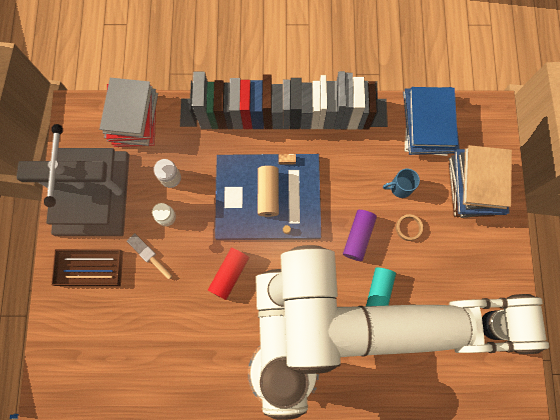

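View pics/scene.png

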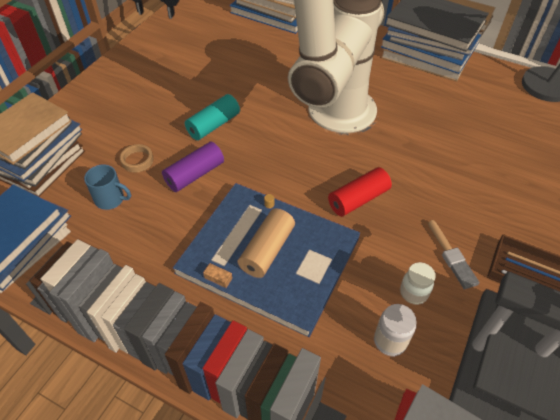

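The top view shows the beech roller at (268,190), the long narrow white strip at (294,196) and the squarish bookplate at (234,197). The cork is at (288,158) and the brass weight at (287,230). The red (228,273), purple (360,235) and turquoise (381,287) look-alikes are off the atlas on the table. The target is therefore the strip on the world −y side.

```bash
cat > h.py <<'E'
import numpy as np,cv2
def cloud(f):
    K=f["intrinsics"];d=f["range_z"];v,u=np.mgrid[:d.shape[0],:d.shape[1]]
    X=np.stack([(u-K[0,2])/K[0,0]*d,-(v-K[1,2])/K[1,1]*d,-d],-1)
    E=f["extrinsics"]; return (X-E[:3,3])@E[:3,:3], d>0
def ray(f,uv,z):
    K=f["intrinsics"];E=f["extrinsics"];uv=np.atleast_2d(uv).astype(float)
    D=np.stack([(uv[:,0]-K[0,2])/K[0,0],-(uv[:,1]-K[1,2])/K[1,1],-np.ones(len(uv))],-1)@E[:3,:3]
    c=-E[:3,:3].T@E[:3,3]; return c+D*((z-c[2])/D[:,2])[:,None]
def rect(f,m,z):
    c=max(cv2.findContours(m.astype(np.uint8),0,2)[0],key=cv2.contourArea)[:,0]
    p=ray(f,c,z)[:,:2]; r=cv2.minAreaRect((p*1000).astype(np.float32)); return r
def ax(r): # centre, long dir, (long, short)
    b=cv2.boxPoints(r); e=[b[1]-b[0],b[2]-b[1]]; e.sort(key=np.linalg.norm); d=e[1]/np.linalg.norm(e[1])
    return np.array(r[0]),d*np.sign(d[0] or 1),sorted(r[1])
def measure(f):
    P,ok=cloud(f);I=f["frame"].astype(int);h=cv2.cvtColor(f["frame"],cv2.COLOR_RGB2HSV)
    reg=ok&(abs(P[...,0]-.57)<.25)&(abs(P[...,1])<.25)
    z=P[...,2]
    blue=reg&(h[...,0]>100)&(h[...,0]<130)&(h[...,1]>90)&(abs(z-.03)<.012)
    wh=reg&(h[...,1]<70)&(h[...,2]>120)&(abs(z-.03)<.012)
    return P,reg,h,blue,wh
E
python3 - <<'E'
import pickle,numpy as np,cv2
from h import *
for n in ["top","scene"]:
    f=pickle.load(open(n+".pkl","rb"));P,reg,h,blue,wh=measure(f)
    print(n,"atlas",rect(f,blue,.03),"z",np.median(P[blue][:,2]))
    for c in cv2.findContours(wh.astype(np.uint8),0,2)[0]:
        if cv2.contourArea(c)>60:
            m=cv2.drawContours(np.zeros(wh.shape,np.uint8),[c],-1,1,-1);r=rect(f,m,.03);print("white",c[:,0].mean(0),ax(r))
    m=(reg&(P[...,2]>.05)&(h[...,0]<25)&(h[...,1]>50)).astype(np.uint8)
    nl,lab,st,ce=cv2.connectedComponentsWithStats(m)
    for i in range(1,nl):
        if st[i,4]<100: continue
        q=P[lab==i]; print("wood",ce[i],st[i,4],q.min(0),q.max(0))
        t=q[q[:,2]>np.percentile(q[:,2],98)-.004]; print(" ridge",t.mean(0),np.polyfit(t[:,0],t[:,1],1), np.percentile(q[:,2],98))
E
```

```text
top atlas ((629.7728881835938, 53.406768798828125), (213.08865356445312, 355.3543701171875), 0.6176000237464905) z 0.029851581645912336
white [236.2        217.67222222] (array([534.42449951, 160.6519928 ]), array([0.95975024, 0.2808548 ], dtype=float32), [83.55619049072266, 184.93460083007812])
white [279.79861111 219.84027778] (array([559.68103027,  -5.95698547]), array([ 9.969154e-04, -9.999995e-01], dtype=float32), [237.62216186523438, 242.44708251953125])
wood [286.91911765 158.04411765] 136 [ 0.69771579 -0.04232497  0.05013664] [0.7300893  0.0131883  0.06521879]
 ridge [ 0.71306524 -0.01120648  0.06139179] [ 0.6648684  -0.48530103] 0.06305122652673673
wood [267.93188549 190.52714709] 1013 [0.50995733 0.01609781 0.05035221] [0.67407813 0.08470263 0.11144919]
 ridge [0.59005295 0.05192084 0.10445234] [-0.01544306  0.06103306] 0.10596106065243652
wood [233.59669811 261.18396226] 424 [0.32010331 0.1183611  0.05007426] [0.39800141 0.21003112 0.08264004]
 ridge [0.35397734 0.16235097 0.0739468 ] [-0.52945608  0.34976642] 0.07579043757262964
scene atlas ((590.3734130859375, 56.6064910
[... 301 characters left out ...]
01758, -36.28262329]), array([0.99990016, 0.01412942], dtype=float32), [37.89773178100586, 192.7554473876953])
wood [350.22170543 193.64031008] 645 [0.32013321 0.12155713 0.05000499] [0.40302567 0.21529493 0.07706061]
 ridge [0.35517571 0.16571481 0.07101693] [-0.43590168  0.3205365 ] 0.07309450389349122
wood [267.04904491 241.37687145] 1937 [0.51101703 0.01971536 0.05013683] [0.67621907 0.0898605  0.1064064 ]
 ridge [0.59532523 0.05426515 0.10080616] [0.00680765 0.05021239] 0.10288102462865191
wood [217.43987342 273.12341772] 316 [ 0.69872452 -0.04128916  0.05002218] [0.7314994  0.01986848 0.06160438]
 ridge [ 0.71652468 -0.00861193  0.05778913] [-0.23579717  0.16034255] 0.06008594343771998
```

```bash
cat >> h.py <<'E'
from scipy.spatial.transform import Rotation as R
def orient(s=1,yaw=np.radians(.8)):
    y=s*np.array([np.cos(yaw),np.sin(yaw),0]);x=np.array([0,0,-1.]);return R.from_matrix(np.stack([x,y,np.cross(x,y)],1)).as_rotvec()
def wristframe(rp,ro,gf):
    T=np.eye(4);T[:3,:3]=R.from_rotvec(ro()).as_matrix();T[:3,3]=rp()
    f=gf("wrist");f["extrinsics"]=np.linalg.inv(T@f["mount"]);return f
E
python3 - <<'E'
from cell import *
from h import *
import pickle
for s in (1,-1): print(s,kinematics.ik([.593,.06,.2],orient(s)),kinematics.ik([.593,-.06,.09],orient(s)))
print(R.from_rotvec(read_orientation()).as_matrix()[:,1])
s=min((1,-1),key=lambda s:abs(kinematics.ik([.593,.06,.2],orient(s))[5]) if kinematics.ik([.593,.06,.2],orient(s)) is not None else 9)
print(s)
env.move_to([.54,.015,.33],orient(s))
print(read_time())
f=wristframe(read_tcp_pos,read_orientation,grab_frame);pickle.dump(f,open("w.pkl","wb"))
cv2.imwrite("pics/w1.png",f["frame"][:,:,::-1]); print(f["mount"],read_force())
eoat.grip(.05);print(read_time())
E
```

```text
1 [-1.01709978e-01  2.36193451e-01  1.57028424e+00 -4.44089210e-16
  1.33511496e+00 -1.15672612e-01] [-3.03384511e-01  3.56089105e-01  1.65437722e+00 -4.44089210e-16
  1.13112632e+00 -3.17347145e-01]
-1 None [-0.30338451  0.3560891   1.65437722  0.          1.13112632  2.82424551]
[ 0.25208069 -0.96770483 -0.0016375 ]
1
2.5917
[[ 4.65288447e-04  2.61562241e-01 -9.65186499e-01 -1.41631375e-01]
 [ 9.99999469e-01  7.65415576e-04  6.89495775e-04 -1.24113632e-03]
 [ 9.19114840e-04 -9.65186307e-01 -2.61561746e-01 -6.54848508e-02]
 [ 0.00000000e+00  0.00000000e+00  0.00000000e+00  1.00000000e+00]] [ 0.06883056 -0.70439488  0.10518178]
3.0833
```

View pics/w1.png

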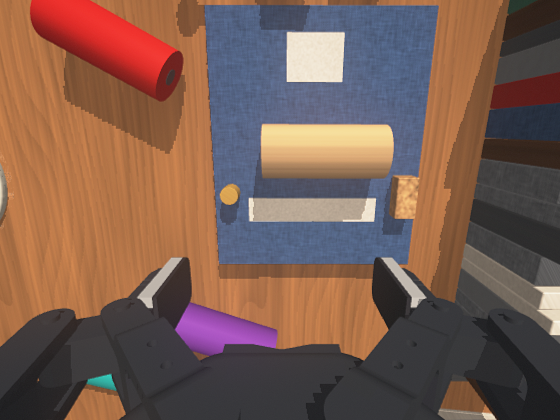

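The wrist view shows the strip (white, half shaded) at (312,210), the beech roller at (327,151), the brass weight at (230,194) and the cork at (404,197). The pads are spread along the roller's axis as intended. The strip and bookplate (315,57) are clearly told apart by shape. Next I measure from this view.

```bash
cat >> h.py <<'E'
def meas2(f):
    P,ok=cloud(f);h=cv2.cvtColor(f["frame"],cv2.COLOR_RGB2HSV).astype(int);z=P[...,2]
    reg=ok&(abs(P[...,0]-.59)<.145)&(abs(P[...,1]-.055)<.175)
    out={}
    wh=reg&(abs(z-.03)<.01)&(h[...,1]<75)&(h[...,2]>90)
    wh=cv2.morphologyEx(wh.astype(np.uint8),cv2.MORPH_CLOSE,np.ones((3,3)))
    for c in cv2.findContours(wh,0,2)[0]:
        if cv2.contourArea(c)<100: continue
        r=cv2.minAreaRect((ray(f,c[:,0],.03)[:,:2]*1000).astype(np.float32));a=ax(r)
        print("white",c[:,0].mean(0),a[0].round(1),np.degrees(np.arctan2(a[1][1],a[1][0])).round(2),np.round(a[2],1))
    m=(reg&(z>.066)&(h[...,0]<25)&(h[...,1]>40)).astype(np.uint8)
    nl,lab,st,ce=cv2.connectedComponentsWithStats(m)
    i=1+np.argmax(st[1:,4]);q=P[lab==i]
    # circle-fit: (y-y0-s(x-xm))^2+(z-z0)^2=R^2
    xm=(np.percentile(q[:,0],.5)+np.percentile(q[:,0],99.5))/2
    from scipy.optimize import least_squares
    s=least_squares(lambda p:np.hypot(q[:,1]-p[0]-p[1]*(q[:,0]-xm),q[:,2]-p[2])-.035,[.0,0,.065] if 0 else [np.median(q[:,1]),0,.065],loss="soft_l1",f_scale=.002)
    print("roller",ce[i].round(),"x",xm.round(4),"len",np.ptp(q[:,0]).round(3),"y",s.x[0].round(4),"yawdeg",np.degrees(s.x[1]).round(2),"z",s.x[2].round(4),"rms",np.sqrt(np.mean(s.fun**2)).round(4),"n",len(q))
    return xm,s.x[0]
E
python3 - <<'E'
import pickle
from h import *
for n in("w","scene","top"): print(n);meas2(pickle.load(open(n+".pkl","rb")))
E
```

```text
w
white [228.046875 201.65625 ] [459.6 -29.3] 85.62 [29.2 64.2]
white [388.61666667 207.75      ] [699.9 -29.3] -84.31 [16.7 71.6]
white [311.48375451  93.03249097] [598.4  81.4] 85.49 [201.9 290.7]
roller [326. 151.] x 0.593 len 0.161 y 0.0517 yawdeg 0.48 z 0.064 rms 0.0006 n 6964
scene
white [314.03614458 266.74698795] [580.5 173.3] 0.84 [66.1 82.7]
white [234.5625     237.26041667] [589.4 -36.4] 2.23 [ 46.1 207.5]
roller [267. 240.] x 0.5939 len 0.165 y 0.0532 yawdeg 0.63 z 0.0652 rms 0.0043 n 1826
top
white [265.04310345 219.20689655] [566.8  55.3] -89.94 [245.1 350.1]
roller [268. 190.] x 0.5916 len 0.164 y 0.0505 yawdeg 0.35 z 0.0647 rms 0.0045 n 998
```

```bash
sed -i 's/(h\[...,1\]<75)&(h\[...,2\]>90)$/(h[...,2]>90)\&(f["frame"][...,0].astype(int)>=f["frame"][...,2].astype(int)-5)\&(h[...,1]<75)/' h.py
python3 - <<'E'
import pickle
from h import *
f=pickle.load(open("w.pkl","rb"));print(f["frame"][210,290],f["frame"][190,290]);
for n in("w","scene","top"): print(n);meas2(pickle.load(open(n+".pkl","rb")))
E
```

```text
[187 170 151] [77 82 99]
w
white [302.5625 212.375 ] [584.4 -36.8] 0.69 [ 35.9 190.7]
white [321.15384615  55.69230769] [580.7 172.5] 0.66 [59.1 75.9]
roller [326. 151.] x 0.593 len 0.161 y 0.0517 yawdeg 0.48 z 0.064 rms 0.0006 n 6964
scene
white [313.84615385 266.61538462] [580.7 173.2] 0.46 [63.1 77.8]
white [236.16853933 235.57303371] [588.  -36.4] 0.58 [ 38.8 199.5]
roller [267. 240.] x 0.5939 len 0.165 y 0.0532 yawdeg 0.63 z 0.0652 rms 0.0043 n 1826
top
white [235.66666667 199.83333333] [581.  171.7] 1.01 [62.3 72.3]
white [291.   201.25] [584.  -37.1] -0.12 [ 38.2 189.2]
roller [268. 190.] x 0.5916 len 0.164 y 0.0505 yawdeg 0.35 z 0.0647 rms 0.0045 n 998
```

Run:
```python
from cell import *
from h import *
o=orient(1,np.radians(.6)); x,y=.593,.0517; d=.0177
t=np.array([-.0,0])
env.move_to([x,y+d/2,.13],o)
env.line_to([x,y+d/2,.104],.1); f0=read_force(); print(f0,read_time())
z=.104
while z>.08:
    z-=.001; env.line_to([x,y+d/2,z],.02); f=read_force()-f0
    if f[2]>5: break
print("z",z,f,read_tcp_pos(),read_time())
env.line_to([x+.01*2*d*.5,y-1.5*d,z],.05); print("end",read_force()-f0,read_tcp_pos(),read_time())
env.dwell(.2);print(read_force()-f0)
env.line_to([x,y-1.5*d,z+.03],.1)
env.line_to([x,y-1.5*d,.2],.2)
fr=grab_frame("scene");meas2(fr);f=wristframe(read_tcp_pos,read_orientation,grab_frame);
cv2.imwrite("pics/w2.png",f["frame"][:,:,::-1]);meas2(f);print(read_time())
```

```text
[ 0.30219817  0.17934026 -0.48759113] 4.35
z 0.09599999999999999 [-2.99058023  0.27066579  5.84922834] [0.59312464 0.06052132 0.09684841] 6.35
end [-2.47257522 -0.439483    6.84116742] [0.59345485 0.02505483 0.09673079] 7.2083
[-1.98802738 -1.15385305  5.28273617]
white [313.84615385 266.61538462] [580.7 173.2] 0.46 [63.1 77.8]
white [236.10989011 236.81318681] [588.1 -32.8] 0.36 [ 45.  199.2]
roller [268.  78.] x 0.5442 len 0.2 y 0.048 yawdeg -6.28 z 0.5187 rms 0.0365 n 8643
white [262.87719298 250.28070175] [584.6 -35.6] 0.63 [ 36.4 190.2]
white [266.          42.08333333] [580.8 172.2] 0.51 [59.1 75.6]
roller [285. 192.] x 0.5932 len 0.161 y 0.0341 yawdeg 0.45 z 0.0639 rms 0.0006 n 14561
8.475
```

The first stroke rolled it 17.6 mm without slip, and the yaw is unchanged. I'll do three more, then measure.

Run:
```python
from cell import *
from h import *
x,y=.593,.0341; d=.0177;z=.096
for k in range(3):
    env.line_to([x,y+d/2,.112],.2); f0=read_force()
    env.line_to([x,y+d/2,z],.04); a=read_force()-f0
    env.line_to([x,y-1.5*d,z],.05); b=read_force()-f0
    env.dwell(.2); env.line_to([x,y-1.5*d,.115],.1); y-=d
    print(a.round(1),b.round(1),read_time())
env.line_to([x,y+.03,.2],.2)
f=wristframe(read_tcp_pos,read_orientation,grab_frame);meas2(f);print(y,read_time())
```

```text
[-2.5  1.1  5.9] [-0.5 -0.3  5.5] 11.025
[-3.2  0.1  6.8] [-1.6 -0.2  4.1] 13.225
[-3.9  0.1  8.9] [-1.6 -0.7  6.8] 15.425
white [265.41666667  27.58333333] [580.8 165.2] 0.53 [44.6 75.5]
roller [284. 236.] x 0.5937 len 0.161 y -0.0191 yawdeg 0.45 z 0.0644 rms 0.0441 n 13908
-0.019000000000000003 16.0917
```

Run:
```python
from cell import *
from h import *
x,y=.593,-.0191; d=.0176;z=.096
env.line_to([x,y+d/2,.112],.2)
env.line_to([x,y+d/2,z],.04)
env.line_to([x,y-1.5*d,z],.04)
env.dwell(.4); env.line_to([x,y-1.5*d,.115],.08)
env.line_to([.57,-.03,.31],.2)
f=wristframe(read_tcp_pos,read_orientation,grab_frame);meas2(f);print(read_time())
cv2.imwrite("pics/w3.png",f["frame"][:,:,::-1])
```

```text
white [231.375  184.0625] [496. -42.] 88.31 [15.3 48.4]
white [294.  18.] [580.7 164.7] 0.48 [43.4 75.7]
roller [303. 187.] x 0.5938 len 0.16 y -0.0367 yawdeg 0.47 z 0.0639 rms 0.0006 n 7194
20.25
```

View pics/w3.png

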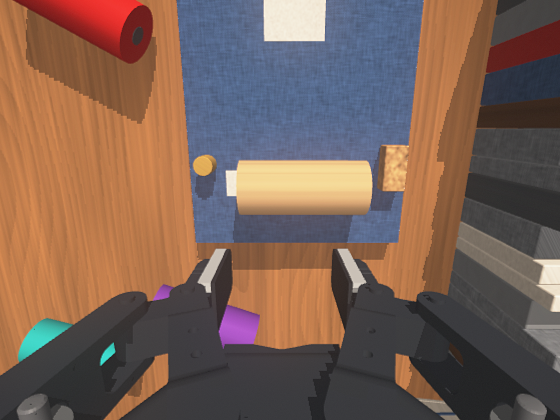

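The roller (303,187) lies along the strip, with the strip's end showing at (231,184). The brass weight and cork are untouched. One rest check, then I hand it in.

Run:
```python
from cell import *
from h import *
env.dwell(.5)
f=wristframe(read_tcp_pos,read_orientation,grab_frame);meas2(f);print(read_force(),read_time())
job_done()
```

```text
white [230.55555556 184.88888889] [496.3 -41.9] 88.26 [14.  47.1]
white [298.8  21.3] [580.8 164.9] 0.53 [43.6 75.8]
roller [302. 187.] x 0.594 len 0.16 y -0.0367 yawdeg 0.48 z 0.0639 rms 0.0006 n 7049
[-0.72488113 -0.43341576  0.4195722 ] 20.8
the job is handed in; nothing more can be done
```

The beech roller is at rest lengthwise along the mending strip, and the job is handed in at about 20.8 s of the 54 s allowed. I rolled it 88 mm to the strip on the robot's right with five short strokes. Each pressed the two half-open fingertips on its top at about 4–9 N.

**Position across the strip:** the last check puts the roller's axis at y = −36.7 mm. Before the roller covered it, I measured the strip's centre at −36.8 mm (−35.6 to −37.1 over several views).

**Alignment and rest:** yaw is 0.5° against about 0.6° for the strip. Readings 0.5 s apart agreed, and the arm was clear with no contact force.

**Rolling:** the roller's centre moved half as far as the fingertips on every stroke measured, so it rolled without slipping.

**Checks that were weak or off:**
- **Off-centre lengthwise:** the roller sits about 9 mm off the strip's centre along its length. It started that way and I did not correct it. It still lies fully on the strip, which is 30 mm longer.
- **Blocked view:** the overview-camera reading after the first stroke was spoiled by the arm, so I used the wrist camera from then on.
- **Other objects:** the brass weight and cork block look untouched in the last picture. I did not re-measure the other objects; the arm only worked above the atlas after its first move.

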